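Set the basket up to drip dry and start the timer

TASK

Lay every loose wooden slat on the dryer top across the gap between the two ledges of the drip stand, then take the green basket off its hooks and stand it upright on the slats, roughly over the middle of the stand. Then start the fan timer: pull its dial up, turn it clockwise until the pointer is at the white tick (only while it is pulled out), and push it fully back in. Leave the other things on the dryer where they are.

Things in the scene. Friction and masses are not known exactly. Their poses are not given: they have to be found in the camera images.
- stand: drip stand, fixed: a grey tray 180 mm (x) by 236 mm (y) by 6 mm with two parallel aluminium ledges, 230 mm long along y and 40 mm wide, centred 65 mm either side in x, so that the gap between them is 90 mm; ledge tops are flat, 40 mm above the dryer top. Origin: tray centre, at the height of the dryer top. Slats go across the gap, their length along the stand's x (a slat there has its centre 48 mm up, its top 56 mm up)
- slat1: plain beech slat, 200 x 24 x 16 mm, 55 g, lying flat on the dryer top at the start; origin at its centre, x along its length, z across its 16 mm thickness. All slats are alike; may be absent
- slat2: plain beech slat, 200 x 24 x 16 mm, 55 g, lying flat on the dryer top at the start; origin at its centre, x along its length, z across its 16 mm thickness. All slats are alike; may be absent
- slat3: plain beech slat, 200 x 24 x 16 mm, 55 g, lying flat on the dryer top at the start; origin at its centre, x along its length, z across its 16 mm thickness. All slats are alike; may be absent
- slat4: plain beech slat, 200 x 24 x 16 mm, 55 g, lying flat on the dryer top at the start; origin at its centre, x along its length, z across its 16 mm thickness. All slats are alike; may be absent
- basket: green plastic basket, about 220 g, 112 mm (x) by 150 mm (y), walls 75 mm high, with a fixed stiff handle: a level bar along y, 150 mm long, 14 mm wide (x) and 12 mm high, its centre 165 mm above the basket's underside, carried by an upright at each end. It hangs by the bar on the two rack hooks, underside 44 mm above the dryer top. Origin: centre of the underside
- basket_bar (a point): middle of the basket's handle bar (midway between the two hooks while it hangs); axes as the basket's
- rack: fixed steel rack; origin on the dryer top below the middle of the hanging bar. A post (front 93 mm toward +x, 222 mm high) holds a rail, 212 mm up, with two J-hooks of 8 mm wire reaching to -x at y = -45 and +45 mm. Tips rise 23 mm over the bar's underside: lift the basket 30 to 50 mm (its rim stays below the hooks), then draw it 50 mm or more to -x before going sideways
- timer: fixed black timer box, 90 x 90 mm, 55 mm high; a bar dial in the middle of its top on a vertical axis. Origin: centre of the underside
- timer_mark (a point): the white raised tick on the box top, 37 mm from the dial's axis, in the timer's +y direction: the setting for the pointer
- dial_grip (a point): centre of the dial's bar, on its axis: the bar is 16 mm wide, 55 mm long (27 mm either side) and 30 mm high (15 mm above and below this point); its underside is 8 mm above the box top when pushed in. x runs along the bar; the pointed end with a white line is at -x
- timer_pull (a joint): how far the dial is pulled up out of the box: 0 m pushed fully in, 0.014 m fully out; friction 2.5 N, stays where it is left
- timer_dial (a joint): angle of the dial (rad), growing clockwise seen from above; at 0 the pointer points along the timer's -x, at 1.571 at the tick; stops at 0 and 2.6; friction 0.04 N m, stays where it is left
- pin1: wooden clothespin, 78 mm, bystander
- pin2: wooden clothespin, 78 mm, bystander
- dish: white ceramic dish, 110 mm across, 25 mm high, bystander
- bottle: blue detergent bottle, 76 mm across, 210 mm high, bystander
- jar: glass jar with lid, 70 mm across, 100 mm high, bystander
- brush: wooden brush, lying, bystander
- carton: cardboard carton 90 x 160 x 120 mm, bystander
Mind the look-alikes: they are no part of the job. Leave any orange or pink look-alike of the slat2 alone.

How it is judged (in metres and radians):
On the way, in this order (a step that is already met when the one before it is completed fails the run):
1. every slat lies across both ledges of the stand (x of slat1 in the frame of stand between -0.045 and 0.045 m and y of slat1 in the frame of stand between -0.115 and 0.115 m and z of slat1 in the frame of stand between 0.043 and 0.056 m and angle between the x axis of each of slat1, slat2, slat3, slat4 and the x axis of stand, either way round below 0.35 rad and linear speed of each of slat1, slat2, slat3, slat4 below 0.05 m/s and x of slat2 in the frame of stand between -0.045 and 0.045 m and y of slat2 in the frame of stand between -0.115 and 0.115 m and z of slat2 in the frame of stand between 0.043 and 0.056 m and x of slat3 in the frame of stand between -0.045 and 0.045 m and y of slat3 in the frame of stand between -0.115 and 0.115 m and z of slat3 in the frame of stand between 0.043 and 0.056 m and x of slat4 in the frame of stand between -0.045 and 0.045 m and y of slat4 in the frame of stand between -0.115 and 0.115 m and z of slat4 in the frame of stand between 0.043 and 0.056 m), for 0.2 s.
2. the basket, off its hooks, stands upright on the slats over the stand, released (height (world z) of basket between 0.05 and 0.066 m and angle between basket's own z axis and vertical below 0.1 rad and horizontal distance between basket and stand below 0.07 m and linear speed of basket below 0.03 m/s and contact force between the fingers and basket below 0.2 N), for 0.3 s.
3. the dial is pulled out, not yet turned (value of joint timer_pull above 0.009 m and value of joint timer_dial below 0.8 rad), for 0.1 s.
4. the dial, still out, is turned to the tick (value of joint timer_pull above 0.006 m and value of joint timer_dial between 1.37 and 1.77 rad), for 0.1 s.
5. the dial is pushed fully in at the tick (value of joint timer_pull below 0.0025 m and value of joint timer_dial between 1.37 and 1.77 rad), for 0.1 s.
At the end, for the whole second after the job is handed in: All slats present rest across both ledges (centre within 45 mm of mid-gap, within 20 degrees of square); the basket stands released on them, tilted under 6 degrees, within 70 mm of the stand's centre; the dial is fully in (under 2.5 mm), pointer within 0.2 rad of the tick (all of step 1 and all of step 2 and all of step 5); the robot touches nothing.
It fails at once if a bystander is moved more than 6 cm (distance of any of pin1, pin2, dish, bottle, jar, brush, carton from where it was at the start of the episode above 0.06 m).
It fails at once if the dial is turned while pushed in (value of joint timer_pull below 0.003 m and value of joint timer_dial between 0.8 and 1.3 rad).
Of slat1, slat2, slat3, slat4 only 2 to 3 are there at a start; the rules pass over those that are not, and their reading is None.
At some moment in a run one of slat1, slat2, slat3, slat4 may be knocked a few centimetres aside while the robot is not near it.
It also fails if it takes over 210 s, if anything falls off the work surface, if the arm or the gripper's body presses on something with over 40 N, if the wrist force passes 120 N, or if a joint passes its speed limit or range.

ROBOT

A 6-joint arm with a two-finger parallel gripper is mounted at the origin on the work surface. World frame = base frame: x ahead of the robot, y to its left, z up, the work surface at z = 0. Lengths are in m, angles in degrees, forces in N, time in s.
With the tool pointing down it reaches from about 0.375 to 0.9 m from the base axis. Payload 3.1 kg.
Tool frame: the origin (TCP) lies at the very end of the fingers, on their centre line; the grasp point (between the pads) lies 19 mm behind it (bot.hold_point_z is the z of the grasp point in the tool frame, in m); z points along the fingers, y is the line along which they close (so a half turn about z gives the same grasp; the last joint's range is limited). The gripper opens to 87 mm and grips with 3 to 60 N. Pads are 19 mm wide; open, the fingers measure 117 mm over their backs; the gripper's body (75 mm by 190 mm) begins 51 mm behind the grasp point.
Start: joints at [65.861, 30.224, 82.088, -0, 67.689, -10.227], TCP at [0.15, 0.607, 0.223] pointing down, gripper open.
Joint ranges: [-176.69, 176.69], [-43.24, 126.21], [12.49, 139.97], [-82, 262], [0, 151.66], [-163.58, 163.58]. Speed limits (degrees/s): [159.86, 159.86, 180, 180, 180, 180].

INTERFACE

Orientations are given as a 3x3 rotation matrix whose columns are the frame's x, y, z axes.
In Python, from rig import bot, capture, camera_model gives the robot as it stands.
- The arm moves only by the tool apply_moves, never from a script. Its argument "plan" is text: rows parted by semicolons, each of 6 numbers parted by spaces: the shift along the tool's x, y, z in units of 0.05 m (1.0 is 0.05 m), then the turn, a rotation vector about the tool's x, y, z in units of 360 degrees (1.0 is 360 degrees). In form: dx dy dz ax ay az; .... A call has 1 to 10 rows; each row shifts and turns the commanded pose from where the row before left it, along the tool's axes as they then stand; what a row does not reach is not made up. A row lasts 1/12 s, in which the tool goes at most 41.7 mm and 7.16 degrees, less where a joint would pass 70% of its speed; a pose out of reach is approached as far as the arm can. A call with a number of a shift or a turn outside -1 to 1 is refused whole. A call with a gripper value outside its range is refused whole. "gripper" is the gripper command: -1 is shut, 1 is fully open, values between are in proportion, set as the call begins (left out, the last holds). The fingers move at their own pace and stop on an object; the grip force is fixed at half the most. Time passes only in rows, so rows that do not move let the fingers close. It gives the time, the measured TCP pose, the force, the opening and the grip force at its end, in the units of the state.
- bot.read_state(): the state, without advancing time (a new reading comes with each control period).
- capture(name): name is "scene" or "side" or "wrist"; returns the picture (384x512x3 uint8, red, green, blue); there is no depth.
- camera_model(name): a dict with "vertical_fov" (degrees; the focal length in pixels is half the picture's height over the tangent of half this angle, whatever the lens; pixels are square), "cx", "cy" (the principal point, pixels), "dist" ([k1, k2, p1, p2, k3] as OpenCV has them; the pictures are not rectified), "position" and "rotation" of the camera in the world; the wrist camera has in their place "hand_eye" (4x4, takes a point from camera to tool coordinates, whose origin is the TCP and whose axes are the flange's). Camera axes: x right, y down, z forward; pixel columns grow to the right and rows downward; lengths in m; the calibration is good to about 2 mm. A picture is of the moment at which its call begins: read the wrist's pose just before it. camera_model takes no time and is no camera call.
- bot.hand_in(): hands the job in; it is judged then, once.
The state is a dict: "time_s": time; "joint_positions": joint angles; "qvel": joint speeds; "tau": joint torques, N m; "position": TCP position; "tcp_rot": TCP orientation; "force": force on the tool from outside, world axes, zero at the start; "moment": the same for the moment, N m; "opening": opening from 0.0 (shut) to 1.0 (fully open); "grasp_force": force on a finger pad.
Only numpy, scipy, OpenCV 4.12 (cv2) and the standard library are available. Lean on these libraries where they do the work, as an engineer would, in place of code of your own. Each camera call takes 0.05 s, during which the arm holds its last target. There are 200 camera calls.

## Working session

There is one attempt and no reset: what is moved stays moved. The work goes in short steps, Python scripts to look and compute and a tool call to move; the robot and the scene stay as the last step left them, time stands still between calls to the robot, and variables do not carry over. Pictures are saved under pics/ and viewed, at most 14 in all, crops included, and the job is handed in when it is done.

Besides the shell and the picture viewer there is one more tool, called as name(argument=value, ...), one argument or row to a line, values as JSON. apply_moves: Moves the arm, as the interface text tells. Its arguments: {"type":"object","properties":{"plan":{"type":"string"},"gripper":{"type":"number"}},"required":["plan"]}

```bash
mkdir -p pics; ls
cat > h.py <<'E'
import numpy as np, cv2
from rig import bot, capture, camera_model
def K(m):
    f=192/np.tan(np.radians(m['vertical_fov'])/2); return np.array([[f,0,m['cx']],[0,f,m['cy']],[0,0,1]])
def pose(n):
    m=camera_model(n)
    if 'hand_eye' in m:
        s=bot.read_state(); T=np.eye(4); T[:3,:3]=s['tcp_rot']; T[:3,3]=s['position']; T=T@np.array(m['hand_eye']); return m,T[:3,:3],T[:3,3]
    return m,np.array(m['rotation']),np.array(m['position'])
def cast(P,px,z):
    m,R,p=P
    u=cv2.undistortPoints(np.array(px,float).reshape(-1,1,2),K(m),np.array(m['dist'],float)).reshape(-1,2)
    d=np.c_[u,np.ones(len(u))]@R.T; return p+d*((z-p[2])/d[:,2])[:,None]
def proj(P,X):
    m,R,p=P
    return cv2.projectPoints((np.array(X,float).reshape(-1,3)-p)@R,np.zeros(3),np.zeros(3),K(m),np.array(m['dist'],float))[0].reshape(-1,2)
def save(n,f):
    P=pose(n); im=capture(n); cv2.imwrite('pics/'+f+'.png',cv2.cvtColor(im,cv2.COLOR_RGB2BGR)); return P,im
E
python3 - <<'E'
from h import *
for n in('scene','side'):
    P,_=save(n,n+'0'); print(n,P)
s=bot.read_state();print(s['tcp_rot'],s['position'],s['opening'],camera_model('wrist'))
E
```

```text
pics
scene ({'vertical_fov': 57.21216526452206, 'cx': 257.50614669701537, 'cy': 191.82877353807314, 'dist': array([-0.01794924,  0.        ,  0.        ,  0.        ,  0.        ]), 'position': array([1.00159623, 0.93566583, 0.78760903]), 'rotation': array([[-0.88050046,  0.24487797, -0.40589866],
       [ 0.47382405,  0.48078549, -0.73779136],
       [ 0.01448134, -0.84195018, -0.53936091]])}, array([[-0.88050046,  0.24487797, -0.40589866],
       [ 0.47382405,  0.48078549, -0.73779136],
       [ 0.01448134, -0.84195018, -0.53936091]]), array([1.00159623, 0.93566583, 0.78760903]))
side ({'vertical_fov': 42.245236903868246, 'cx': 257.24670791649675, 'cy': 191.93234902355405, 'dist': array([0.0592762, 0.       , 0.       , 0.       , 0.       ]), 'position': array([ 0.68106809, -1.12401296,  1.18551493]), 'rotation': array([[ 0.99078863,  0.07412871, -0.11332616],
       [ 0.13384298, -0.66330365,  0.73628414],
       [-0.02058986, -0.74466986, -0.66711532]])}, array([[ 0.99078863,  0.07412871, -0.11332616],
       [ 0.13384298, -0.66330365,  0.73628414],
       [-0.02058986, -0.74466986, -0.66711532]]), array([ 0.68106809, -1.12401296,  1.18551493]))
[[-9.70666482e-01  2.40428692e-01 -7.91023446e-04]
 [ 2.40429752e-01  9.70664915e-01 -1.77666785e-03]
 [ 3.40656779e-04 -1.91473750e-03 -9.99998109e-01]] [0.14997459 0.60606378 0.22167794] 1.0017061303039057 {'vertical_fov': 67.09117979251674, 'cx': 249.91521696266284, 'cy': 192.34039979512403, 'dist': array([0.0169015, 0.       , 0.       , 0.       , 0.       ]), 'hand_eye': array([[-5.71731031e-04, -9.51856435e-01, -3.06543634e-01,
         8.40266540e-02],
       [ 9.99999669e-01, -7.21623171e-04,  3.75642499e-04,
        -6.70093858e-04],
       [-5.78766719e-04, -3.06543317e-01,  9.51856533e-01,
        -1.60903481e-01],
       [ 0.00000000e+00,  0.00000000e+00,  0.00000000e+00,
         1.00000000e+00]])}
```

View pics/scene0.png

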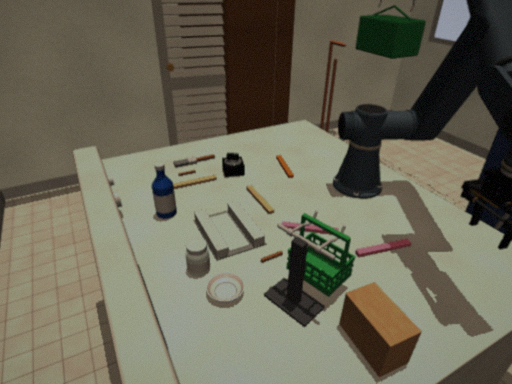

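View pics/side0.png

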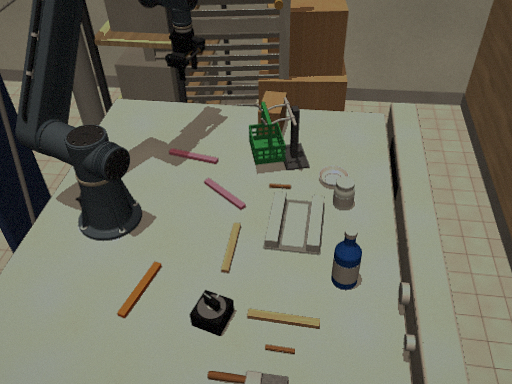

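Scene and side views show two beech slats: side (231,247) and (283,318), scene (260,199) and (195,182). The pink and orange ones are look-alikes. The stand is at side (295,220), the timer at (212,312), and the basket and rack at (268,140).

Run:
```python
from h import *
P=pose('side'); im=cv2.cvtColor(cv2.imread('pics/side0.png'),cv2.COLOR_BGR2RGB); hsv=cv2.cvtColor(im,cv2.COLOR_RGB2HSV)
for p in [(231,247),(283,318),(140,290),(294,200),(280,186)]: print(p,hsv[p[1],p[0]])
def blobs(mask,z,mn=150):
    n,l,st,c=cv2.connectedComponentsWithStats(mask.astype(np.uint8))
    for i in range(1,n):
        if st[i,4]>mn and st[i,1]>100:
            cn=cv2.findContours((l==i).astype(np.uint8),0,1)[0][0].reshape(-1,2)
            w=cast(P,cn,z)[:,:2].astype(np.float32); r=cv2.minAreaRect(w)
            print(c[i].round(),st[i,4],'ctr',np.round(r[0],3),'size',np.round(r[1],3),'ang',round(r[2],1))
h,s,v=[hsv[...,i].astype(int) for i in range(3)]
print('slat');blobs((h>14)&(h<32)&(s>75)&(v>120),.012)
print('green');blobs((h>45)&(h<75)&(s>120),.1)
# stand corners by eye in side picture later: enlarge
a=cv2.resize(im[175:260,240:360],None,fx=6,fy=6,interpolation=2)
b=cv2.resize(im[280:340,180:260],None,fx=7,fy=7,interpolation=2)
cv2.imwrite('pics/c1.png',a[...,::-1]);cv2.imwrite('pics/c2.png',b[...,::-1])
```

```text
(231, 247) [ 20 109 152]
(283, 318) [ 23 106 145]
(140, 290) [ 15 192 146]
(294, 200) [ 28  35 123]
(280, 186) [ 13 169  95]
slat
[230. 246.] 340 ctr [ 0.432 -0.088] size [0.2   0.023] ang 88.4
[138. 288.] 388 ctr [ 0.195 -0.277] size [0.197 0.022] ang 75.7
[283. 317.] 521 ctr [ 0.621 -0.331] size [0.023 0.199] ang 87.2
green
[267. 141.] 1213 ctr [0.474 0.427] size [0.122 0.396] ang 15.1
```

View pics/c1.png

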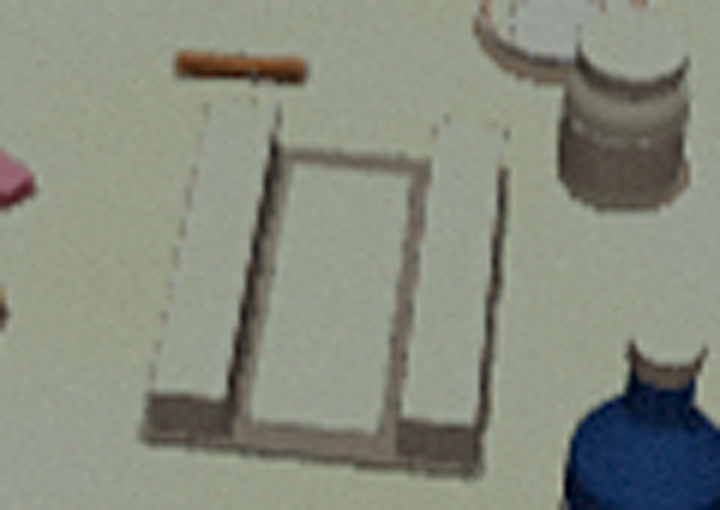

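View pics/c2.png

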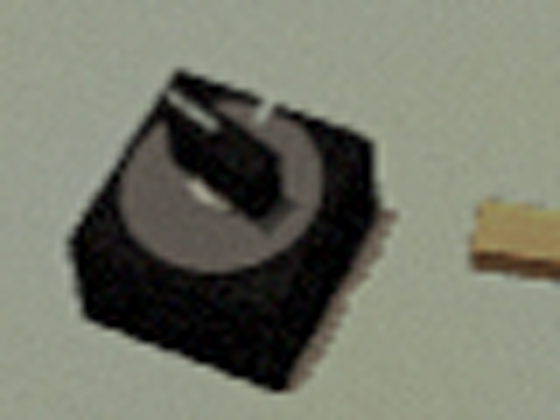

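The crop of side shows the ledge tops' corners clearly. In the timer crop the box top corners are (180,72), (375,140), (72,243) and the tick is (265,112), so the pointer sits about 60° short of it. Next I compute poses and enlarge the basket.

Run:
```python
from h import *
P=pose('side')
f=lambda c,o,k:[(x/k+o[0]-.5+.5/k,y/k+o[1]-.5+.5/k) for x,y in c]
L=cast(P,f([(150,395),(232,400),(207,102),(278,102),(398,422),(478,428),(438,120),(505,130)],(240,175),6),.04)[:,:2]
print(L.round(3)); print('stand',L.mean(0)); d=(L[[2,3,6,7]]-L[[0,1,4,5]]).mean(0); print('y axis ang',np.degrees(np.arctan2(d[1],d[0])),np.linalg.norm(d))
T=cast(P,f([(180,72),(375,140),(72,243),(265,112)],(180,280),7),.055)[:,:2]; print('timer',T.round(3),'ctr',(T[1]+T[2])/2)
D=cast(P,f([(172,92),(285,165)],(180,280),7),.093)[:,:2];print('dial top',D.round(3))
im=cv2.imread('pics/side0.png');hsv=cv2.cvtColor(im,cv2.COLOR_BGR2HSV)
h,s,v=[hsv[...,i].astype(int) for i in range(3)]
n,l,st,c=cv2.connectedComponentsWithStats(((h>14)&(h<32)&(s>75)&(v>120)).astype(np.uint8))
for i in range(1,n):
    if st[i,4]>300 and st[i,1]>100:
        cn=cv2.findContours((l==i).astype(np.uint8),0,1)[0][0].reshape(-1,2)
        w=cast(P,cn,.012)[:,:2].astype(np.float32); b=cv2.boxPoints(cv2.minAreaRect(w)); e=[b[1]-b[0],b[2]-b[1]]; e=max(e,key=np.linalg.norm); print(b.mean(0),np.degrees(np.arctan2(e[1],e[0])))
a=cv2.resize(im[90:180,235:325],None,fx=5,fy=5,interpolation=2)
b=cv2.resize(cv2.imread('pics/scene0.png')[200:330,260:365],None,fy=450/130,fx=450/130,interpolation=2)
print(a.shape,b.shape)
cv2.imwrite('pics/c3.png',np.hstack([a[:450,:430],b]))
```

```text
[[ 0.539 -0.081]
 [ 0.582 -0.08 ]
 [ 0.544  0.149]
 [ 0.585  0.153]
 [ 0.668 -0.085]
 [ 0.709 -0.084]
 [ 0.676  0.148]
 [ 0.715  0.144]]
stand [0.62723812 0.03277352]
y axis ang 88.67164327099081 0.2310238790078728
timer [[ 0.4   -0.299]
 [ 0.483 -0.322]
 [ 0.376 -0.382]
 [ 0.437 -0.314]] ctr [ 0.42901104 -0.35213885]
dial top [[ 0.408 -0.336]
 [ 0.457 -0.364]]
[ 0.43206596 -0.08800766] 88.375244
[ 0.19467051 -0.27708924] 75.65861
[ 0.6208874 -0.331255 ] -2.7675138
(450, 450, 3) (450, 363, 3)
```

View pics/c3.png

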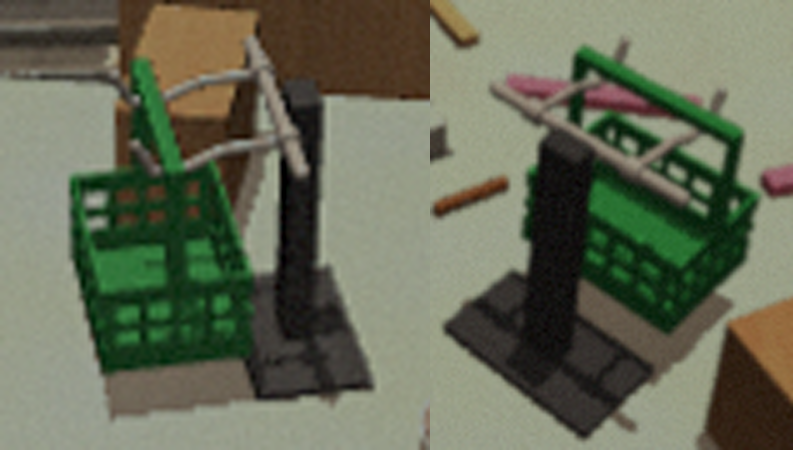

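The bar's ends are at side crop (140,62) and (175,168), and scene crop (150,50) and (310,130). The hooks reach to the left (−x) from the post.

Run:
```python
from h import *
f=lambda c,o,k:[(x/k+o[0]-.5+.5/k,y/k+o[1]-.5+.5/k) for x,y in c]
k=450/130
for A in (cast(pose('side'),f([(140,62),(175,168)],(235,90),5),.215),cast(pose('scene'),f([(150,50),(310,130)],(260,200),k),.215)):
    print(A.round(3),A.mean(0),np.linalg.norm(A[0]-A[1])); d=A[0]-A[1];print(np.degrees(np.arctan2(d[1],d[0])))
```

```text
[[0.47  0.438 0.215]
 [0.511 0.304 0.215]] [0.49033611 0.37113115 0.215     ] 0.13967932702897845
107.20769194198238
[[0.513 0.309 0.215]
 [0.465 0.445 0.215]] [0.48884652 0.37713223 0.215     ] 0.14386237295372617
-70.46549505632507
```

```bash
cat >> h.py <<'E'
from scipy.spatial.transform import Rotation as Ro
def rot(yaw):
    c,s=np.cos(np.radians(yaw)),np.sin(np.radians(yaw)); return np.array([[-s,c,0],[c,s,0],[0,0,-1.]])
def route(*wps, start=None):
    """wps: (x,y,z,yaw_y,nrows); prints the row (to be repeated n times) for each leg"""
    s=bot.read_state(); R,p=(np.array(s['tcp_rot']),np.array(s['position'])) if start is None else start
    print('at',p.round(4),'yaw',np.degrees(np.arctan2(R[1,1],R[0,1])).round(2),'open',round(s['opening'],3),'t',s['time_s'])
    for x,y,z,yaw,n in wps:
        w=Ro.from_matrix(R.T@rot(yaw)).as_rotvec()/n; A=Ro.from_rotvec(w).as_matrix()
        M=sum(np.linalg.matrix_power(A,k) for k in range(n)); t=np.linalg.solve(M,R.T@(np.array([x,y,z])-p))
        row=np.r_[(t/.05).round(3),(w/2/np.pi).round(4)]
        A=Ro.from_rotvec(row[3:]*2*np.pi).as_matrix(); r=[]
        for k in range(n): p=p+R@(row[:3]*.05); R=R@A; r.append(np.hypot(*p[:2]))
        print(n,'x',' '.join(f'{v:g}' for v in row),'| |t|mm',(np.linalg.norm(t)*1e3).round(1),'deg',np.degrees(np.linalg.norm(w)).round(2),'minr',min(r).round(3),'end',p.round(3))
E
python3 - <<'E'
from h import *
route((.432,-.088,.1,-1.6,20),(.432,-.088,.004,-1.6,6))
E
```

```text
at [0.15   0.6061 0.2217] yaw 76.09 open 1.002 t 0.1
20 x -0.774 -0.238 0.122 -0 0 0.0108 | |t|mm 40.9 deg 3.88 minr 0.44 end [ 0.431 -0.088  0.101]
6 x 0.002 0.003 0.322 -0 0 -0 | |t|mm 16.1 deg 0.02 minr 0.44 end [ 0.432 -0.088  0.004]
```

apply_moves(
  plan="-0.774 -0.238 0.122 0 0 0.0108;-0.774 -0.238 0.122 0 0 0.0108;-0.774 -0.238 0.122 0 0 0.0108;-0.774 -0.238 0.122 0 0 0.0108;-0.774 -0.238 0.122 0 0 0.0108;-0.774 -0.238 0.122 0 0 0.0108;-0.774 -0.238 0.122 0 0 0.0108;-0.774 -0.238 0.122 0 0 0.0108;-0.774 -0.238 0.122 0 0 0.0108;-0.774 -0.238 0.122 0 0 0.0108",
  gripper=1,
)

```text
time_s: 0.93
position: [0.4146, 0.3075, 0.1611]
tcp_rot: [[-0.602, 0.798, 0.001], [0.798, 0.602, 0.0], [-0.0, 0.001, -1.0]]
force: [1.2, -0.2, 0.3]
opening: 1.0
grasp_force: 0.0
```

apply_moves(
  plan="-0.774 -0.238 0.122 0 0 0.0108;-0.774 -0.238 0.122 0 0 0.0108;-0.774 -0.238 0.122 0 0 0.0108;-0.774 -0.238 0.122 0 0 0.0108;-0.774 -0.238 0.122 0 0 0.0108;-0.774 -0.238 0.122 0 0 0.0108;-0.774 -0.238 0.122 0 0 0.0108;-0.774 -0.238 0.122 0 0 0.0108;-0.774 -0.238 0.122 0 0 0.0108;-0.774 -0.238 0.122 0 0 0.0108",
)

```text
time_s: 1.77
position: [0.4318, -0.0899, 0.1002]
tcp_rot: [[0.032, 0.999, 0.001], [0.999, -0.032, -0.001], [-0.0, 0.001, -1.0]]
force: [-0.5, 0.1, 1.0]
opening: 1.003
grasp_force: 0.0
```

Run:
```python
from h import *
P,im=save('wrist','w1'); hsv=cv2.cvtColor(im,cv2.COLOR_RGB2HSV)
h,s,v=[hsv[...,i].astype(int) for i in range(3)]
n,l,st,c=cv2.connectedComponentsWithStats(((h>14)&(h<32)&(s>75)&(v>100)).astype(np.uint8))
for i in range(1,n):
    if st[i,4]>800:
        cn=cv2.findContours((l==i).astype(np.uint8),0,1)[0][0].reshape(-1,2)
        w=cast(P,cn,.016)[:,:2].astype(np.float32); r=cv2.minAreaRect(w); b=cv2.boxPoints(r); e=max([b[1]-b[0],b[2]-b[1]],key=np.linalg.norm); print(c[i],st[i],b.mean(0),r[1],np.degrees(np.arctan2(e[1],e[0])))
route((.432,-.088,.004,-1.6,6))
```

```text
[248.46410305 167.68668308] [ 232   77   31  195 5279] [ 0.43131095 -0.07724199] (0.17593437433242798, 0.024508466944098473) 88.8366
at [ 0.4307 -0.0964  0.0993] yaw -2.33 open 0.997 t 1.8167
6 x 0.029 0.003 0.318 -0 0.0001 -0.0003 | |t|mm 16.0 deg 0.13 minr 0.441 end [ 0.432 -0.088  0.004]
```

View pics/w1.png

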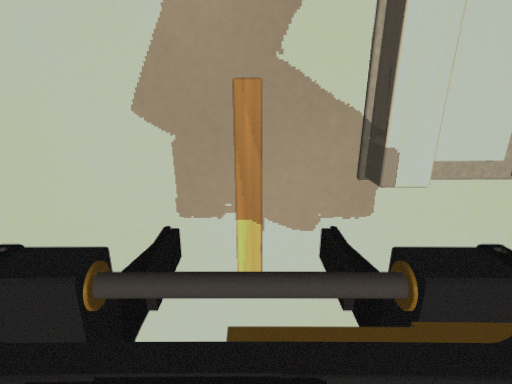

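The wrist view shows slat A centred between the fingers (column 248). Descending and gripping.

apply_moves(
  plan="0.02 0 0.318 0 0 0;0.02 0 0.318 0 0 0;0.02 0 0.318 0 0 0;0.02 0 0.318 0 0 0;0 0 0.318 0 0 0;0 0 0.318 0 0 0;0 0 0 0 0 0;0 0 0 0 0 0",
)

```text
time_s: 2.48
position: [0.4312, -0.0833, 0.0046]
tcp_rot: [[0.029, 1.0, -0.002], [1.0, -0.029, 0.001], [0.001, -0.002, -1.0]]
force: [-0.1, 0.1, 0.3]
opening: 1.0
grasp_force: 0.0
```

apply_moves(
  plan="0 0 0 0 0 0;0 0 0 0 0 0;0 0 0 0 0 0;0 0 0 0 0 0;0 0 0 0 0 0;0 0 0 0 0 0;0 0 0 0 0 0;0 0 0 0 0 0",
  gripper=-1,
)

```text
time_s: 3.15
position: [0.4318, -0.0837, 0.0052]
tcp_rot: [[0.029, 1.0, 0.0], [1.0, -0.029, -0.0], [-0.0, 0.0, -1.0]]
force: [0.5, -0.0, 0.4]
opening: 0.478
grasp_force: 0.0
```

Run:
```python
from h import *
# stand centre + R(-1.3)*(0,±.045)
route((.432,-.088,.11,-1.6,5),(.56,.0,.11,88.7,16),(.628,.078,.11,88.7,5),(.628,.078,.047,88.7,5))
```

```text
at [ 0.4318 -0.0837  0.0052] yaw -1.67 open 0.478 t 3.15
5 x -0.017 0.001 -0.419 0 0 -0 | |t|mm 21.0 deg 0.01 minr 0.44 end [ 0.432 -0.088  0.11 ]
16 x -0.023 0.215 0 0 0 -0.0157 | |t|mm 10.8 deg 5.65 minr 0.452 end [0.56 0.   0.11]
5 x -0.265 0.316 0 -0 0 0 | |t|mm 20.6 deg 0.01 minr 0.574 end [0.628 0.078 0.11 ]
5 x -0 0 0.252 -0 0 0 | |t|mm 12.6 deg 0.01 minr 0.633 end [0.628 0.078 0.047]
```

apply_moves(
  plan="0 0 0 0 0 0;0 0 0 0 0 0;0 0 0 0 0 0;0 0 0 0 0 0;0 0 0 0 0 0;0 0 0 0 0 0;0 0 0 0 0 0",
)

```text
time_s: 3.73
position: [0.4316, -0.0836, 0.0051]
tcp_rot: [[0.029, 1.0, -0.0], [1.0, -0.029, 0.0], [0.0, -0.0, -1.0]]
force: [-0.2, -0.5, -0.1]
opening: 0.269
grasp_force: 30.0
```

apply_moves(
  plan="0 0 -0.3 0 0 0;0 0 -0.4 0 0 0;0 0 -0.5 0 0 0;0 0 -0.5 0 0 0;0 0 -0.4 0 0 0;0 0 0 0 0 0",
)

```text
time_s: 4.23
position: [0.4337, -0.0844, 0.1132]
tcp_rot: [[0.029, 1.0, 0.006], [1.0, -0.029, -0.003], [-0.003, 0.007, -1.0]]
force: [1.0, 0.5, -0.1]
opening: 0.269
grasp_force: 30.0
```

apply_moves(
  plan="-0.023 0.215 0 0 0 -0.0157;-0.023 0.215 0 0 0 -0.0157;-0.023 0.215 0 0 0 -0.0157;-0.023 0.215 0 0 0 -0.0157;-0.023 0.215 0 0 0 -0.0157;-0.023 0.215 0 0 0 -0.0157;-0.023 0.215 0 0 0 -0.0157;-0.023 0.215 0 0 0 -0.0157",
)

```text
time_s: 4.9
position: [0.5141, -0.0659, 0.109]
tcp_rot: [[-0.692, 0.722, -0.001], [0.722, 0.692, 0.0], [0.001, -0.001, -1.0]]
force: [0.1, 0.5, 0.7]
opening: 0.27
grasp_force: 30.0
```

apply_moves(
  plan="-0.023 0.215 0 0 0 -0.0157;-0.023 0.215 0 0 0 -0.0157;-0.023 0.215 0 0 0 -0.0157;-0.023 0.215 0 0 0 -0.0157;-0.023 0.215 0 0 0 -0.0157;-0.023 0.215 0 0 0 -0.0157;-0.023 0.215 0 0 0 -0.0157;-0.023 0.215 0 0 0 -0.0157;0 0 0 0 0 0;0 0 0 0 0 0",
)

```text
time_s: 5.73
position: [0.5591, 0.0051, 0.1091]
tcp_rot: [[-1.0, 0.023, -0.002], [0.023, 1.0, 0.0], [0.002, 0.0, -1.0]]
force: [-0.3, -0.4, -1.0]
opening: 0.273
grasp_force: 30.0
```

Run:
```python
from h import *
P,im=save('side','s1')
route((.628,.078,.11,88.7,5),(.628,.078,.047,88.7,5))
```

```text
at [0.5591 0.0047 0.1093] yaw 88.66 open 0.272 t 5.7833
5 x -0.269 0.3 -0.003 -0 -0.0001 -0 | |t|mm 20.1 deg 0.02 minr 0.573 end [0.628 0.078 0.11 ]
5 x 0.001 -0 0.252 -0 0 -0 | |t|mm 12.6 deg 0.02 minr 0.633 end [0.628 0.078 0.047]
```

View pics/s1.png

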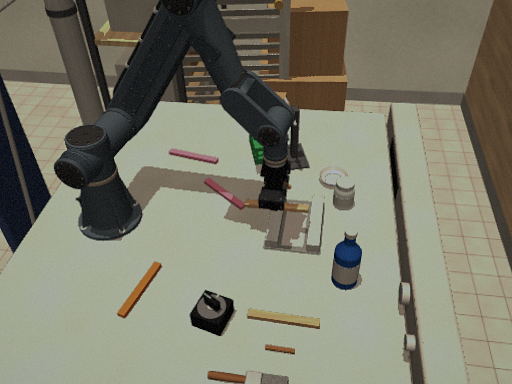

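The slat is held level along x, near (280,207). Placing it.

apply_moves(
  plan="-0.269 0.3 0 0 0 0;-0.269 0.3 0 0 0 0;-0.269 0.3 0 0 0 0;-0.269 0.3 0 0 0 0;-0.269 0.3 0 0 0 0;0 0 0 0 0 0;0 0 0 0 0 0",
)

```text
time_s: 6.37
position: [0.6286, 0.078, 0.1096]
tcp_rot: [[-1.0, 0.022, -0.001], [0.022, 1.0, -0.0], [0.001, -0.0, -1.0]]
force: [0.8, -0.8, -1.1]
opening: 0.271
grasp_force: 30.0
```

apply_moves(
  plan="0 0 0.3 0 0 0;0 0 0.3 0 0 0;0 0 0.25 0 0 0;0 0 0.2 0 0 0;0 0 0.1 0 0 0;0 0 0.1 0 0 0;0 0 0 0 0 0;0 0 0 0 0 0;0 0 0 0 0 0",
)

```text
time_s: 7.12
position: [0.6292, 0.0782, 0.0482]
tcp_rot: [[-1.0, 0.022, 0.001], [0.022, 1.0, -0.0], [-0.001, -0.0, -1.0]]
force: [-0.2, 0.6, -1.9]
opening: 0.272
grasp_force: 30.0
```

apply_moves(
  plan="0 0 0.03 0 0 0;0 0 0.02 0 0 0;0 0 0 0 0 0",
)

```text
time_s: 7.37
position: [0.6287, 0.0783, 0.0453]
tcp_rot: [[-1.0, 0.022, 0.0], [0.022, 1.0, -0.0], [-0.0, -0.0, -1.0]]
force: [0.9, 0.5, -0.9]
opening: 0.27
grasp_force: 30.0
```

apply_moves(
  plan="0 0 0 0 0 0;0 0 0 0 0 0;0 0 0 0 0 0;0 0 0 0 0 0;0 0 0 0 0 0;0 0 -0.2 0 0 0;0 0 -0.3 0 0 0;0 0 -0.5 0 0 0;0 0 -0.5 0 0 0;0 0 0 0 0 0",
  gripper=0.5,
)

```text
time_s: 8.2
position: [0.6324, 0.0782, 0.126]
tcp_rot: [[-1.0, 0.021, 0.011], [0.021, 1.0, -0.001], [-0.011, -0.0, -1.0]]
force: [1.8, 0.3, 0.5]
opening: 0.746
grasp_force: 0.0
```

```bash
cat >> h.py <<'E'
def slats(n,z,name,mn=200):
    P,im=save(n,name); hsv=cv2.cvtColor(im,cv2.COLOR_RGB2HSV); h,s,v=[hsv[...,i].astype(int) for i in range(3)]
    k,l,st,c=cv2.connectedComponentsWithStats(((h>14)&(h<32)&(s>75)&(v>100)).astype(np.uint8))
    for i in range(1,k):
        if st[i,4]>mn and st[i,1]>100:
            cn=cv2.findContours((l==i).astype(np.uint8),0,1)[0][0].reshape(-1,2)
            w=cast(P,cn,z)[:,:2].astype(np.float32); r=cv2.minAreaRect(w); b=cv2.boxPoints(r); e=max([b[1]-b[0],b[2]-b[1]],key=np.linalg.norm)
            print(c[i].round(),'ctr',b.mean(0).round(3),np.round(r[1],3),np.degrees(np.arctan2(e[1],e[0])).round(1))
E
python3 - <<'E'
from h import *
slats('side',.012,'s2'); slats('scene',.012,'sc2',80)
route((.53,-.1,.13,88.7,8),(.621,-.331,.1,87.2,8),(.621,-.331,.004,87.2,6))
E
```

```text
[138. 289.] ctr [ 0.194 -0.278] [0.199 0.022] 75.7
[284. 317.] ctr [ 0.621 -0.331] [0.024 0.199] -2.8
[191. 181.] ctr [ 0.63  -0.329] [0.03  0.158] -3.2
[384. 314.] ctr [0.403 0.552] [0.187 0.105] 86.1
at [0.6296 0.0782 0.1221] yaw 88.76 open 0.753 t 8.3
8 x 0.239 -0.451 -0.02 -0 0.0001 0 | |t|mm 25.5 deg 0.03 minr 0.539 end [ 0.53 -0.1   0.13]
8 x -0.246 -0.569 0.075 -0 -0 0.0005 | |t|mm 31.2 deg 0.2 minr 0.557 end [ 0.621 -0.331  0.1  ]
6 x -0 -0.001 0.319 -0 -0 0.0001 | |t|mm 16.0 deg 0.02 minr 0.704 end [ 0.621 -0.331  0.004]
```

apply_moves(
  plan="0.239 -0.451 -0.02 0 0 0;0.239 -0.451 -0.02 0 0 0;0.239 -0.451 -0.02 0 0 0;0.239 -0.451 -0.02 0 0 0;0.239 -0.451 -0.02 0 0 0;0.239 -0.451 -0.02 0 0 0;0.239 -0.451 -0.02 0 0 0;0.239 -0.451 -0.02 0 0 0",
)

```text
time_s: 8.97
position: [0.5274, -0.1006, 0.1271]
tcp_rot: [[-1.0, 0.021, -0.003], [0.021, 1.0, 0.001], [0.003, 0.001, -1.0]]
force: [-0.4, -1.0, 0.0]
opening: 0.747
grasp_force: 0.0
```

apply_moves(
  plan="-0.246 -0.569 0.075 0 0 0.0005;-0.246 -0.569 0.075 0 0 0.0005;-0.246 -0.569 0.075 0 0 0.0005;-0.246 -0.569 0.075 0 0 0.0005;-0.246 -0.569 0.075 0 0 0.0005;-0.246 -0.569 0.075 0 0 0.0005;-0.246 -0.569 0.075 0 0 0.0005;-0.246 -0.569 0.075 0 0 0.0005;0 0 0 0 0 0;0 0 0 0 0 0",
)

```text
time_s: 9.8
position: [0.6192, -0.3319, 0.0961]
tcp_rot: [[-0.999, 0.049, -0.002], [0.049, 0.999, 0.002], [0.002, 0.002, -1.0]]
force: [-0.2, 0.8, 0.2]
opening: 0.751
grasp_force: 0.0
```

Run:
```python
from h import *
slats('wrist',.016,'w2',800)
slats('side',.012,'s3')
route((.621,-.331,.004,87.2,6))
```

```text
[138. 289.] ctr [ 0.194 -0.279] [0.198 0.022] 75.6
[262. 314.] ctr [ 0.564 -0.329] [0.023 0.085] -2.6
at [ 0.6188 -0.3293  0.0967] yaw 87.31 open 0.746 t 9.9
6 x -0.008 -0.006 0.309 0.0001 -0.0001 0.0001 | |t|mm 15.5 deg 0.04 minr 0.701 end [ 0.621 -0.331  0.004]
```

apply_moves(
  plan="0 0 0.309 0 0 0;0 0 0.309 0 0 0;0 0 0.309 0 0 0;0 0 0.309 0 0 0;0 0 0.309 0 0 0;0 0 0.3 0 0 0;0 0 0 0 0 0",
)

```text
time_s: 10.48
position: [0.6178, -0.3281, 0.0022]
tcp_rot: [[-0.999, 0.046, -0.006], [0.046, 0.999, 0.004], [0.006, 0.004, -1.0]]
force: [0.3, 0.1, -1.2]
opening: 0.748
grasp_force: 0.0
```

apply_moves(
  plan="0 0 0 0 0 0;0 0 0 0 0 0;0 0 0 0 0 0;0 0 0 0 0 0;0 0 0 0 0 0;0 0 0 0 0 0;0 0 0 0 0 0;0 0 0 0 0 0;0 0 0 0 0 0;0 0 0 0 0 0",
  gripper=-1,
)

```text
time_s: 11.32
position: [0.6202, -0.3309, 0.0063]
tcp_rot: [[-0.999, 0.047, 0.0], [0.047, 0.999, -0.0], [-0.0, -0.0, -1.0]]
force: [-1.2, 0.6, 1.7]
opening: 0.269
grasp_force: 30.0
```

apply_moves(
  plan="0 0 -0.3 0 0 0;0 0 -0.5 0 0 0;0 0 -0.5 0 0 0;0 0 -0.5 0 0 0;0 0 -0.4 0 0 0;0 0 0 0 0 0",
)

```text
time_s: 11.82
position: [0.623, -0.3327, 0.1222]
tcp_rot: [[-0.999, 0.047, 0.008], [0.046, 0.999, -0.006], [-0.009, -0.006, -1.0]]
force: [0.5, -1.2, 0.6]
opening: 0.271
grasp_force: 30.0
```

Run:
```python
from h import *
route((.53,-.15,.12,88.7,8),(.627,-.013,.11,88.7,7),(.627,-.013,.0495,88.7,5))
```

```text
at [ 0.623  -0.3327  0.1222] yaw 87.33 open 0.271 t 11.8167
8 x 0.249 0.448 0.003 -0.0001 0.0002 -0.0005 | |t|mm 25.6 deg 0.19 minr 0.551 end [ 0.53 -0.15  0.12]
7 x -0.269 0.398 0.028 -0 -0 0 | |t|mm 24.0 deg 0.02 minr 0.559 end [ 0.627 -0.013  0.11 ]
5 x -0.001 -0.001 0.241 -0 -0 0 | |t|mm 12.1 deg 0.03 minr 0.627 end [ 0.627 -0.013  0.05 ]
```

apply_moves(
  plan="0.249 0.448 0 0 0 -0.0005;0.249 0.448 0 0 0 -0.0005;0.249 0.448 0 0 0 -0.0005;0.249 0.448 0 0 0 -0.0005;0.249 0.448 0 0 0 -0.0005;0.249 0.448 0 0 0 -0.0005;0.249 0.448 0 0 0 -0.0005;0.249 0.448 0 0 0 -0.0005",
)

```text
time_s: 12.48
position: [0.5258, -0.1467, 0.1155]
tcp_rot: [[-1.0, 0.022, -0.001], [0.022, 1.0, 0.001], [0.001, 0.001, -1.0]]
force: [-0.5, 1.0, -0.7]
opening: 0.272
grasp_force: 30.0
```

apply_moves(
  plan="-0.269 0.398 0 0 0 0;-0.269 0.398 0 0 0 0;-0.269 0.398 0 0 0 0;-0.269 0.398 0 0 0 0;-0.269 0.398 0 0 0 0;-0.269 0.398 0 0 0 0;-0.269 0.398 0 0 0 0;0 0 0 0 0 0;0 0 0 0 0 0;0 0 0 0 0 0",
)

```text
time_s: 13.32
position: [0.6231, -0.0109, 0.1153]
tcp_rot: [[-1.0, 0.021, -0.002], [0.021, 1.0, -0.0], [0.002, -0.0, -1.0]]
force: [-0.6, 0.4, 0.2]
opening: 0.267
grasp_force: 30.0
```

Run:
```python
from h import *
route((.627,-.013,.049,88.7,5))
```

```text
at [ 0.6231 -0.0109  0.1153] yaw 88.79 open 0.267 t 13.3167
5 x -0.016 -0.008 0.265 -0 -0.0001 0 | |t|mm 13.3 deg 0.03 minr 0.624 end [ 0.627 -0.013  0.049]
```

apply_moves(
  plan="-0.02 -0.01 0.4 0 0 0;-0.02 -0.01 0.4 0 0 0;-0.02 0 0.25 0 0 0;0 0 0.2 0 0 0;0 0 0.08 0 0 0;0 0 0.03 0 0 0;0 0 0.01 0 0 0;0 0 0 0 0 0;0 0 0 0 0 0",
)

```text
time_s: 14.07
position: [0.6277, -0.012, 0.0483]
tcp_rot: [[-1.0, 0.022, 0.002], [0.022, 1.0, -0.0], [-0.002, -0.0, -1.0]]
force: [0.3, -0.5, 0.1]
opening: 0.275
grasp_force: 30.0
```

apply_moves(
  plan="0 0 0 0 0 0;0 0 0 0 0 0;0 0 0 0 0 0;0 0 0 0 0 0;0 0 0 0 0 0;0 0 -0.2 0 0 0;0 0 -0.3 0 0 0;0 0 -0.5 0 0 0;0 0 -0.6 0 0 0;0 0 -0.6 0 0 0",
  gripper=0.5,
)

```text
time_s: 14.9
position: [0.6266, -0.0118, 0.1587]
tcp_rot: [[-1.0, 0.022, -0.001], [0.022, 1.0, 0.0], [0.001, 0.0, -1.0]]
force: [-0.1, -0.3, 0.5]
opening: 0.746
grasp_force: 0.0
```

apply_moves(
  plan="0.6 -0.3 -0.6 0 0 0;0.7 -0.3 -0.6 0 0 0;0.7 0 -0.6 0 0 0;0.5 0 -0.6 0 0 0;0 0 0 0 0 0",
  gripper=1,
)

```text
time_s: 15.32
position: [0.5098, -0.0362, 0.274]
tcp_rot: [[-1.0, 0.022, 0.006], [0.022, 1.0, -0.002], [-0.006, -0.002, -1.0]]
force: [-0.0, -0.1, 0.4]
opening: 0.982
grasp_force: 0.0
```

Run:
```python
from h import *
slats('side',.052,'s4')
slats('scene',.052,'sc4')
route()
a,b=[cv2.imread(f'pics/{n}.png') for n in('s4','sc4')]
cv2.imwrite('pics/c4.png',np.hstack([cv2.resize(a[90:350,180:380],None,fx=2,fy=2),cv2.resize(b[150:330,180:370],None,fx=2,fy=520/180)]))
```

```text
[302. 205.] ctr [0.635 0.079] [0.029 0.197] -1.2
[307. 225.] ctr [ 0.667 -0.011] [0.028 0.123] -2.6
[138. 289.] ctr [ 0.211 -0.307] [0.193 0.021] 75.7
[228. 228.] ctr [0.635 0.077] [0.033 0.2  ] -1.1
[384. 314.] ctr [0.434 0.571] [0.177 0.099] 86.0
at [ 0.5124 -0.0364  0.2704] yaw 88.74 open 0.991 t 15.4167
```

View pics/c4.png

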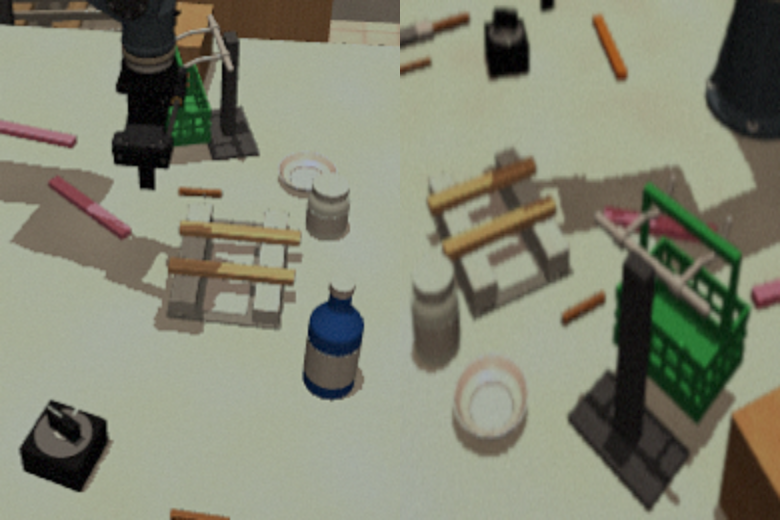

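Both slats lie across the ledges (y 0.079 and −0.011); the basket still hangs undisturbed. Now move above the bar.

Run:
```python
from h import *
route((.48,.15,.3,55,8),(.489,.374,.3,18.5,8),(.489,.374,.191,18.5,6))
```

```text
at [ 0.5124 -0.0364  0.2704] yaw 88.74 open 0.991 t 15.4167
8 x 0.209 0.432 -0.075 0 0.0001 0.0117 | |t|mm 24.3 deg 4.22 minr 0.485 end [0.48 0.15 0.3 ]
8 x 0.428 0.376 0 0 -0 0.0127 | |t|mm 28.5 deg 4.57 minr 0.506 end [0.489 0.374 0.3  ]
6 x -0 0 0.364 0 -0 -0 | |t|mm 18.2 deg 0.01 minr 0.616 end [0.489 0.374 0.191]
```

apply_moves(
  plan="0.209 0.432 -0.075 0 0 0.0117;0.209 0.432 -0.075 0 0 0.0117;0.209 0.432 -0.075 0 0 0.0117;0.209 0.432 -0.075 0 0 0.0117;0.209 0.432 -0.075 0 0 0.0117;0.209 0.432 -0.075 0 0 0.0117;0.209 0.432 -0.075 0 0 0.0117;0.209 0.432 -0.075 0 0 0.0117",
)

```text
time_s: 16.08
position: [0.4796, 0.1518, 0.2969]
tcp_rot: [[-0.818, 0.575, -0.002], [0.575, 0.818, -0.0], [0.002, -0.001, -1.0]]
force: [0.5, -0.5, 0.1]
opening: 1.006
grasp_force: 0.0
```

apply_moves(
  plan="0.428 0.376 0 0 0 0.0127;0.428 0.376 0 0 0 0.0127;0.428 0.376 0 0 0 0.0127;0.428 0.376 0 0 0 0.0127;0.428 0.376 0 0 0 0.0127;0.428 0.376 0 0 0 0.0127;0.428 0.376 0 0 0 0.0127;0.428 0.376 0 0 0 0.0127;0 0 0 0 0 0;0 0 0 0 0 0",
)

```text
time_s: 16.92
position: [0.4886, 0.3757, 0.2959]
tcp_rot: [[-0.32, 0.947, -0.002], [0.947, 0.32, -0.001], [-0.001, -0.003, -1.0]]
force: [-0.6, -0.7, -0.2]
opening: 1.001
grasp_force: 0.0
```

Run:
```python
from h import *
route((.489,.374,.191,18.5,6))
P,im=save('wrist','w3')
```

```text
at [0.4886 0.3757 0.2959] yaw 18.67 open 1.001 t 16.9167
6 x -0.006 0 0.35 -0.0001 0 0.0001 | |t|mm 17.5 deg 0.04 minr 0.616 end [0.489 0.374 0.191]
```

View pics/w3.png

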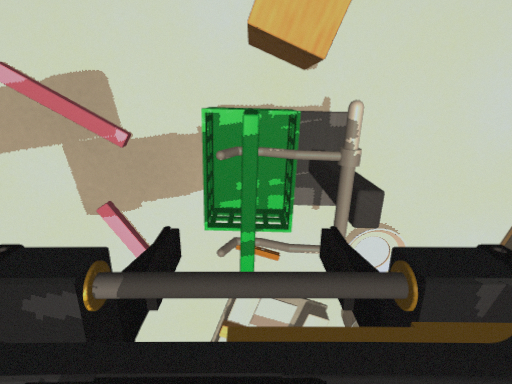

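The bar is aligned with the fingers (column 249); hooks cross it at rows ≈154 and ≈244.

Run:
```python
from h import *
P=pose('wrist'); A=cast(P,[(250,154),(248,244),(250,112)],.205);print(A,A[:2].mean(0),np.degrees(np.arctan2(*(A[0]-A[1])[[1,0]])))
A=cast(P,[(250,112)],.215);print(A)
```

```text
[[0.47623398 0.41061271 0.205     ]
 [0.50240893 0.3266551  0.205     ]
 [0.46494438 0.44420002 0.205     ]] [0.48932145 0.3686339  0.205     ] 107.31559596614245
[[0.46483663 0.44460413 0.215     ]]
```

apply_moves(
  plan="-0.04 0 0.35 0 0 0;-0.03 0 0.35 0 0 0;-0.02 0 0.35 0 0 0;0 0 0.35 0 0 0;0 0 0.35 0 0 0;0 0 0.35 0 0 0;0 0 0 0 0 0;0 0 0 0 0 0",
)

```text
time_s: 17.63
position: [0.4892, 0.3686, 0.192]
tcp_rot: [[-0.316, 0.949, -0.003], [0.949, 0.316, -0.002], [-0.001, -0.003, -1.0]]
force: [0.5, -0.5, 0.4]
opening: 1.0
grasp_force: 0.0
```

apply_moves(
  plan="0 0 0 0 0 0;0 0 0 0 0 0;0 0 0 0 0 0;0 0 0 0 0 0;0 0 0 0 0 0;0 0 0 0 0 0;0 0 0 0 0 0;0 0 0 0 0 0;0 0 0 0 0 0;0 0 0 0 0 0",
  gripper=-1,
)

```text
time_s: 18.47
position: [0.4899, 0.3699, 0.193]
tcp_rot: [[-0.317, 0.948, -0.0], [0.948, 0.317, -0.0], [-0.0, -0.0, -1.0]]
force: [-1.4, 0.2, -0.8]
opening: 0.329
grasp_force: 0.0
```

apply_moves(
  plan="0 0 0 0 0 0;0 0 0 0 0 0;0 0 0 0 0 0;0 0 0 0 0 0",
)

```text
time_s: 18.8
position: [0.4895, 0.3698, 0.193]
tcp_rot: [[-0.317, 0.948, -0.001], [0.948, 0.317, -0.0], [-0.0, -0.001, -1.0]]
force: [-1.0, -0.6, 0.8]
opening: 0.158
grasp_force: 29.9
```

Run:
```python
from h import *
route((.489,.371,.23,18.5,5),(.394,.339,.23,18.5,6))
```

```text
at [0.4895 0.3698 0.193 ] yaw 18.5 open 0.158 t 18.8
5 x 0.005 -0 -0.148 -0 0 -0 | |t|mm 7.4 deg 0.01 minr 0.614 end [0.489 0.371 0.23 ]
6 x -0 -0.335 0 -0 0 -0 | |t|mm 16.7 deg 0.01 minr 0.52 end [0.394 0.339 0.23 ]
```

apply_moves(
  plan="0 0 -0.1 0 0 0;0 0 -0.15 0 0 0;0 0 -0.2 0 0 0;0 0 -0.2 0 0 0;0 0 -0.15 0 0 0;0 0 0 0 0 0;0 0 0 0 0 0",
)

```text
time_s: 19.38
position: [0.4904, 0.3701, 0.2341]
tcp_rot: [[-0.317, 0.948, 0.002], [0.948, 0.317, 0.001], [0.0, 0.002, -1.0]]
force: [-0.9, 0.0, -2.7]
opening: 0.155
grasp_force: 29.9
```

apply_moves(
  plan="0 -0.2 0 0 0 0;0 -0.3 0 0 0 0;0 -0.3 0 0 0 0;0 -0.35 0 0 0 0;0 -0.35 0 0 0 0;0 -0.3 0 0 0 0;0 -0.2 0 0 0 0;0 0 0 0 0 0;0 0 0 0 0 0",
)

```text
time_s: 20.13
position: [0.3949, 0.3382, 0.2331]
tcp_rot: [[-0.317, 0.948, 0.001], [0.948, 0.317, 0.0], [-0.0, 0.001, -1.0]]
force: [-0.6, 0.8, -2.1]
opening: 0.154
grasp_force: 29.9
```

Run:
```python
from h import *
route((.43,.13,.265,8,9),(.631,.033,.265,-1.3,9),(.631,.033,.21,-1.3,5))
A=cast(pose('side'),[(343,207)],0.0);print(A)
```

```text
at [0.3949 0.3382 0.2331] yaw 18.51 open 0.154 t 20.1333
9 x -0.469 -0.035 -0.071 0 -0 0.0032 | |t|mm 23.8 deg 1.17 minr 0.449 end [0.43  0.13  0.265]
9 x -0.246 0.431 0 0 -0 0.0029 | |t|mm 24.8 deg 1.05 minr 0.469 end [0.631 0.033 0.265]
5 x 0 -0.001 0.221 0 -0 0 | |t|mm 11.0 deg 0.01 minr 0.632 end [0.631 0.033 0.21 ]
[[0.78293168 0.14028388 0.        ]]
```

apply_moves(
  plan="-0.469 -0.035 -0.071 0 0 0.0032;-0.469 -0.035 -0.071 0 0 0.0032;-0.469 -0.035 -0.071 0 0 0.0032;-0.469 -0.035 -0.071 0 0 0.0032;-0.469 -0.035 -0.071 0 0 0.0032;-0.469 -0.035 -0.071 0 0 0.0032;-0.469 -0.035 -0.071 0 0 0.0032;-0.469 -0.035 -0.071 0 0 0.0032;-0.469 -0.035 -0.071 0 0 0.0032",
)

```text
time_s: 20.88
position: [0.4321, 0.1285, 0.2654]
tcp_rot: [[-0.14, 0.99, 0.002], [0.99, 0.14, -0.0], [-0.0, 0.002, -1.0]]
force: [-0.4, -0.1, -2.2]
opening: 0.16
grasp_force: 30.0
```

apply_moves(
  plan="-0.246 0.431 0 0 0 0.0029;-0.246 0.431 0 0 0 0.0029;-0.246 0.431 0 0 0 0.0029;-0.246 0.431 0 0 0 0.0029;-0.246 0.431 0 0 0 0.0029;-0.246 0.431 0 0 0 0.0029;-0.246 0.431 0 0 0 0.0029;-0.246 0.431 0 0 0 0.0029;-0.246 0.431 0 0 0 0.0029;0 0 0 0 0 0",
)

```text
time_s: 21.72
position: [0.6377, 0.0289, 0.2648]
tcp_rot: [[0.026, 1.0, 0.008], [1.0, -0.026, -0.003], [-0.003, 0.008, -1.0]]
force: [1.4, -0.8, -2.4]
opening: 0.16
grasp_force: 30.0
```

Run:
```python
from h import *
route((.631,.033,.208,-1.3,6))
slats('side',.052,'s5')
```

```text
at [0.6377 0.0289 0.2648] yaw -1.47 open 0.16 t 21.7167
6 x 0.013 -0.024 0.189 0.0002 0.0001 -0.0001 | |t|mm 9.6 deg 0.09 minr 0.632 end [0.631 0.033 0.208]
[138. 289.] ctr [ 0.211 -0.307] [0.193 0.021] 75.6
```

View pics/s5.png

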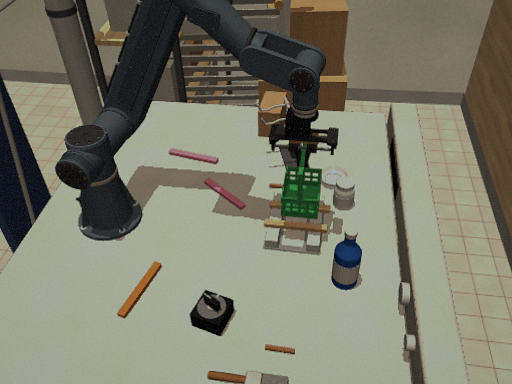

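Basket held upright above both slats (slat ends visible at rows ≈207 and ≈226). Lowering.

apply_moves(
  plan="0 0 0 0 0 0;0 0 0.25 0 0 0;0 0 0.3 0 0 0;0 0 0.25 0 0 0;0 0 0.15 0 0 0;0 0 0.1 0 0 0;0 0 0.08 0 0 0;0 0 0 0 0 0;0 0 0 0 0 0",
)

```text
time_s: 22.52
position: [0.6315, 0.0329, 0.2089]
tcp_rot: [[0.022, 1.0, 0.001], [1.0, -0.022, -0.0], [-0.0, 0.001, -1.0]]
force: [-0.0, 0.1, -1.8]
opening: 0.155
grasp_force: 30.0
```

apply_moves(
  plan="0 0 0.03 0 0 0;0 0 0.03 0 0 0;0 0 0.01 0 0 0;0 0 0 0 0 0;0 0 0 0 0 0",
)

```text
time_s: 22.93
position: [0.6319, 0.0329, 0.2057]
tcp_rot: [[0.022, 1.0, 0.002], [1.0, -0.022, 0.0], [0.0, 0.002, -1.0]]
force: [0.3, 1.9, 0.5]
opening: 0.155
grasp_force: 30.0
```

apply_moves(
  plan="0 0 0 0 0 0;0 0 0 0 0 0;0 0 0 0 0 0;0 0 0 0 0 0;0 0 0 0 0 0;0 0 0 0 0 0;0 0 0 0 0 0;0 0 -0.2 0 0 0;0 0 -0.4 0 0 0;0 0 -0.6 0 0 0",
  gripper=0.4,
)

```text
time_s: 23.77
position: [0.6294, 0.033, 0.2634]
tcp_rot: [[0.022, 1.0, -0.007], [1.0, -0.022, 0.001], [0.001, -0.007, -1.0]]
force: [1.3, -0.9, -0.1]
opening: 0.692
grasp_force: 0.0
```

apply_moves(
  plan="0 0 -0.7 0 0 0;0 0 -0.5 0 0 0;0 0 0 0 0 0;0 0 0 0 0 0",
)

```text
time_s: 24.1
position: [0.6322, 0.0328, 0.328]
tcp_rot: [[0.022, 1.0, 0.005], [1.0, -0.022, -0.001], [-0.001, 0.005, -1.0]]
force: [-0.5, 0.5, 0.5]
opening: 0.699
grasp_force: 0.0
```

Run:
```python
from h import *
# timer: dial direction from side crop; tick direction 
c=np.array([.432,-.350]); print('tick dir',np.degrees(np.arctan2(-.314+.352,.437-.429)))
route((.47,-.2,.3,20,9),(.40,-.33,.24,60,8))
save('side','s6');
```

```text
tick dir 78.111341960372
at [0.6322 0.0328 0.328 ] yaw -1.27 open 0.699 t 24.1
9 x -0.463 -0.433 0.061 0.0001 0 -0.0066 | |t|mm 31.9 deg 2.36 minr 0.511 end [ 0.47 -0.2   0.3 ]
8 x -0.153 -0.344 0.151 -0 0 -0.0138 | |t|mm 20.3 deg 4.99 minr 0.496 end [ 0.4  -0.33  0.24]
```

View pics/s6.png

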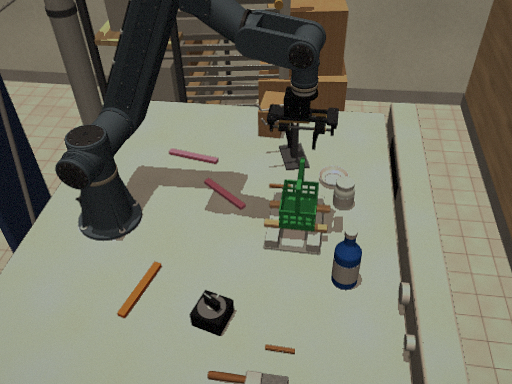

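The basket stands upright on both slats, at (298,205). Next I go to view the timer from the wrist.

Run:
```python
from h import *
route((.5,-.17,.3,20,8),(.50,-.39,.2,60,8))
```

```text
at [0.6311 0.0329 0.3258] yaw -1.27 open 0.699 t 24.15
8 x -0.459 -0.398 0.064 0 0 -0.0074 | |t|mm 30.5 deg 2.66 minr 0.528 end [ 0.5  -0.17  0.3 ]
8 x -0.445 -0.342 0.25 0 0 -0.0139 | |t|mm 30.7 deg 4.99 minr 0.529 end [ 0.5  -0.39  0.2 ]
```

apply_moves(
  plan="-0.459 -0.398 0.064 0 0 -0.0074;-0.459 -0.398 0.064 0 0 -0.0074;-0.459 -0.398 0.064 0 0 -0.0074;-0.459 -0.398 0.064 0 0 -0.0074;-0.459 -0.398 0.064 0 0 -0.0074;-0.459 -0.398 0.064 0 0 -0.0074;-0.459 -0.398 0.064 0 0 -0.0074;-0.459 -0.398 0.064 0 0 -0.0074",
)

```text
time_s: 24.82
position: [0.4978, -0.1703, 0.2976]
tcp_rot: [[-0.345, 0.939, -0.004], [0.939, 0.345, 0.002], [0.003, -0.003, -1.0]]
force: [1.0, -0.2, -0.3]
opening: 0.7
grasp_force: 0.0
```

apply_moves(
  plan="-0.445 -0.342 0.25 0 0 -0.0139;-0.445 -0.342 0.25 0 0 -0.0139;-0.445 -0.342 0.25 0 0 -0.0139;-0.445 -0.342 0.25 0 0 -0.0139;-0.445 -0.342 0.25 0 0 -0.0139;-0.445 -0.342 0.25 0 0 -0.0139;-0.445 -0.342 0.25 0 0 -0.0139;-0.445 -0.342 0.25 0 0 -0.0139;0 0 0 0 0 0;0 0 0 0 0 0",
  gripper=0.4,
)

```text
time_s: 25.65
position: [0.4987, -0.3901, 0.1963]
tcp_rot: [[-0.865, 0.501, -0.004], [0.501, 0.865, 0.005], [0.006, 0.002, -1.0]]
force: [-0.1, 1.1, 0.2]
opening: 0.702
grasp_force: 0.0
```

Run:
```python
from h import *
P,im=save('wrist','w4'); route()
np.savez('w4',R=P[1],p=P[2])
```

```text
at [ 0.4989 -0.3891  0.1973] yaw 59.97 open 0.702 t 25.7
```

View pics/w4.png

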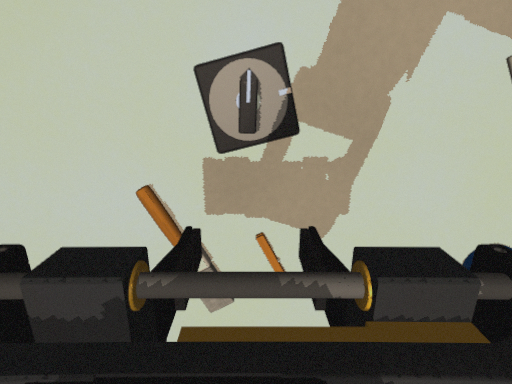

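The dial lies vertical in the image (pointer at (249,68), disc centre ≈(249,99)), and the tick is at (286,91), so the fingers are already square to the bar.

Run:
```python
from h import *
P=pose('wrist'); A=cast(P,[(195,68),(281,43),(298,134),(219,152),(286,91),(248.5,99)],.055)[:,:2]
print(A.round(4),A[:4].mean(0)); print('edges',[np.linalg.norm(A[i]-A[(i+1)%4]).round(4) for i in range(4)])
for i,j in((0,1),(3,2)): d=A[j]-A[i]; print(np.degrees(np.arctan2(d[1],d[0])))
d=A[4]-A[5]; print('tick',np.linalg.norm(d),np.degrees(np.arctan2(d[1],d[0])))
D=cast(P,[(249,68),(247.5,132),(248.5,115)],.093)[:,:2];d=D[0]-D[2];print(D,np.degrees(np.arctan2(d[1],d[0])),np.linalg.norm(D[0]-D[1]))
c=A[:4].mean(0); route((*c,.14,60,6),(*c,.064,60,5))
```

```text
[[ 0.3747 -0.3785]
 [ 0.3972 -0.2964]
 [ 0.4804 -0.321 ]
 [ 0.4553 -0.4015]
 [ 0.4371 -0.3122]
 [ 0.425  -0.348 ]] [ 0.42688115 -0.34935677]
edges [np.float64(0.0851), np.float64(0.0868), np.float64(0.0843), np.float64(0.0838)]
74.69826683955871
72.69992978381616
tick 0.03781758195086893 71.34049609717253
[[ 0.40397126 -0.33520527]
 [ 0.44920363 -0.36300909]
 [ 0.43685905 -0.35479619]] 149.21817199173722 0.05309444250889105
at [ 0.4989 -0.3891  0.1973] yaw 59.97 open 0.702 t 25.7
6 x 0.274 -0.006 0.192 0.0001 -0.0001 -0 | |t|mm 16.7 deg 0.05 minr 0.552 end [ 0.427 -0.349  0.14 ]
5 x -0.001 0.001 0.304 -0.0001 -0 -0 | |t|mm 15.2 deg 0.02 minr 0.552 end [ 0.427 -0.349  0.064]
```

apply_moves(
  plan="0.274 -0.006 0.192 0 0 0;0.274 -0.006 0.192 0 0 0;0.274 -0.006 0.192 0 0 0;0.274 -0.006 0.192 0 0 0;0.274 -0.006 0.192 0 0 0;0.274 -0.006 0.192 0 0 0;0 0 0 0 0 0;0 0 0 0 0 0",
)

```text
time_s: 26.37
position: [0.4275, -0.3491, 0.1421]
tcp_rot: [[-0.867, 0.499, -0.001], [0.499, 0.867, 0.001], [0.001, 0.001, -1.0]]
force: [1.1, -0.1, -0.1]
opening: 0.698
grasp_force: 0.0
```

apply_moves(
  plan="0 0 0.304 0 0 0;0 0 0.304 0 0 0;0 0 0.304 0 0 0;0 0 0.304 0 0 0;0 0 0.25 0 0 0;0 0 0 0 0 0;0 0 0 0 0 0;0 0 0 0 0 0",
)

```text
time_s: 27.03
position: [0.4291, -0.3514, 0.0696]
tcp_rot: [[-0.867, 0.499, 0.002], [0.499, 0.867, -0.002], [-0.002, -0.001, -1.0]]
force: [-0.2, -0.3, -0.6]
opening: 0.698
grasp_force: 0.0
```

Run:
```python
from h import *
route((.427,-.349,.064,59.6,2))
```

```text
at [ 0.4291 -0.3514  0.0696] yaw 60.09 open 0.698 t 27.0333
2 x 0.03 0.011 0.056 -0.0001 0.0002 0.0007 | |t|mm 3.2 deg 0.25 minr 0.551 end [ 0.427 -0.349  0.064]
```

apply_moves(
  plan="0.03 0.01 0.05 0 0 0.001;0.03 0.01 0.05 0 0 0;0 0 0 0 0 0",
)

```text
time_s: 27.28
position: [0.4256, -0.3479, 0.0637]
tcp_rot: [[-0.863, 0.504, -0.0], [0.504, 0.863, 0.0], [0.0, 0.0, -1.0]]
force: [0.9, 0.6, -0.2]
opening: 0.7
grasp_force: 0.0
```

apply_moves(
  plan="0 0 0 0 0 0;0 0 0 0 0 0;0 0 0 0 0 0;0 0 0 0 0 0;0 0 0 0 0 0;0 0 0 0 0 0;0 0 0 0 0 0;0 0 0 0 0 0;0 0 0 0 0 0;0 0 0 0 0 0",
  gripper=-1,
)

```text
time_s: 28.12
position: [0.4256, -0.3494, 0.0636]
tcp_rot: [[-0.864, 0.504, -0.0], [0.504, 0.864, -0.002], [-0.001, -0.002, -1.0]]
force: [-3.5, -4.7, -1.5]
opening: 0.181
grasp_force: 30.0
```

apply_moves(
  plan="0 0 0 0 0 0;0 0 0 0 0 0;0 0 0 0 0 0",
)

```text
time_s: 28.37
position: [0.4255, -0.3495, 0.0636]
tcp_rot: [[-0.864, 0.504, -0.0], [0.504, 0.864, -0.002], [-0.001, -0.002, -1.0]]
force: [-3.4, -3.8, -1.4]
opening: 0.18
grasp_force: 30.0
```

apply_moves(
  plan="0 -0.03 0 0 0 0;0 0 -0.05 0 0 0;0 0 -0.06 0 0 0;0 0 -0.06 0 0 0;0 0 -0.06 0 0 0;0 0 -0.04 0 0 0;0 0 0 0 0 0;0 0 0 0 0 0;0 0 0 0 0 0",
)

```text
time_s: 29.12
position: [0.4254, -0.3496, 0.0776]
tcp_rot: [[-0.863, 0.504, 0.001], [0.504, 0.863, -0.0], [-0.001, 0.0, -1.0]]
force: [2.3, 0.1, 1.5]
opening: 0.181
grasp_force: 30.0
```

apply_moves(
  plan="0 0 0 0 0 0.0106;0 0 0 0 0 0.0106;0 0 0 0 0 0.0106;0 0 0 0 0 0.0106;0 0 0 0 0 0.0106;0 0 0 0 0 0.0106;0 0 0 0 0 0.0106;0 0 0 0 0 0.0106;0 0 0 0 0 0.0106;0 0 0 0 0 0.0106",
)

```text
time_s: 29.95
position: [0.4254, -0.3497, 0.0775]
tcp_rot: [[-0.364, 0.931, 0.001], [0.931, 0.364, -0.0], [-0.001, 0.0, -1.0]]
force: [2.4, 0.1, 2.3]
opening: 0.183
grasp_force: 30.0
```

apply_moves(
  plan="0 0 0 0 0 0.0106;0 0 0 0 0 0.0106;0 0 0 0 0 0.0106;0 0 0 0 0 0.0106;0 0 0 0 0 0.0106;0 0 0 0 0 0.0106;0 0 0 0 0 0.0106;0 0 0 0 0 0.0106;0 0 0 0 0 0.0106;0 0 0 0 0 0.0106",
)

```text
time_s: 30.78
position: [0.4253, -0.3497, 0.0775]
tcp_rot: [[0.289, 0.957, 0.0], [0.957, -0.289, -0.001], [-0.0, 0.001, -1.0]]
force: [1.3, -0.3, 1.5]
opening: 0.183
grasp_force: 30.0
```

apply_moves(
  plan="0 0 0 0 0 0;0 0 0 0 0 0;0 0 0 0 0 0;0 0 0 0 0 0",
)

```text
time_s: 31.12
position: [0.4252, -0.3497, 0.0772]
tcp_rot: [[0.285, 0.959, 0.0], [0.959, -0.285, -0.0], [-0.0, 0.0, -1.0]]
force: [1.9, -0.6, 2.0]
opening: 0.18
grasp_force: 30.0
```

Run:
```python
from h import *
route()
```

```text
at [ 0.4252 -0.3497  0.0772] yaw -16.56 open 0.18 t 31.1167
```

apply_moves(
  plan="0 0 0.06 0 0 0;0 0 0.06 0 0 0;0 0 0.06 0 0 0;0 0 0.06 0 0 0;0 0 0.05 0 0 0;0 0 0.04 0 0 0;0 0 0 0 0 0;0 0 0 0 0 0",
)

```text
time_s: 31.78
position: [0.4253, -0.3498, 0.0633]
tcp_rot: [[0.285, 0.958, 0.001], [0.958, -0.285, -0.001], [-0.001, 0.001, -1.0]]
force: [-2.4, 2.8, 23.0]
opening: 0.179
grasp_force: 30.0
```

apply_moves(
  plan="0 0 -0.02 0 0 0;0 0 0 0 0 0;0 0 0 0 0 0;0 0 0 0 0 0;0 0 0 0 0 0;0 0 0 0 0 0;0 0 -0.2 0 0 0;0 0 -0.5 0 0 0;0 0 -0.6 0 0 0;0 0 -0.6 0 0 0",
  gripper=0.4,
)

```text
time_s: 32.62
position: [0.4246, -0.3491, 0.1575]
tcp_rot: [[0.286, 0.958, -0.001], [0.958, -0.286, 0.002], [0.001, -0.002, -1.0]]
force: [1.3, 0.2, 0.4]
opening: 0.689
grasp_force: 0.0
```

apply_moves(
  plan="-0.5 0 -0.5 0 0 0;-0.6 0 -0.5 0 0 0;-0.6 0 -0.3 0 0 0;0 0 0 0 0 0;0 0 0 0 0 0;0 0 0 0 0 0",
)

```text
time_s: 33.12
position: [0.4003, -0.43, 0.2213]
tcp_rot: [[0.286, 0.958, -0.001], [0.958, -0.286, 0.002], [0.002, -0.001, -1.0]]
force: [0.1, -0.3, -0.3]
opening: 0.702
grasp_force: 0.0
```

Run:
```python
from h import *
P,im=save('wrist','w5'); Q,s=save('side','s7'); route()
a=cv2.resize(im[:240,100:420],None,fx=1.25,fy=1.25)
b=cv2.resize(s[170:350,180:380],None,fx=2,fy=2)[:300]
cv2.imwrite('pics/c5.png',np.hstack([a,b])[...,::-1])
c=proj(P,[[.427,-.349,.055],[.427+.037*np.cos(np.radians(73.7)),-.349+.037*np.sin(np.radians(73.7)),.055]]);print(c)
```

```text
at [ 0.4004 -0.4291  0.2205] yaw -16.57 open 0.702 t 33.2167
[[251.55117647  98.276318  ]
 [251.37975833  60.45613579]]
```

View pics/c5.png

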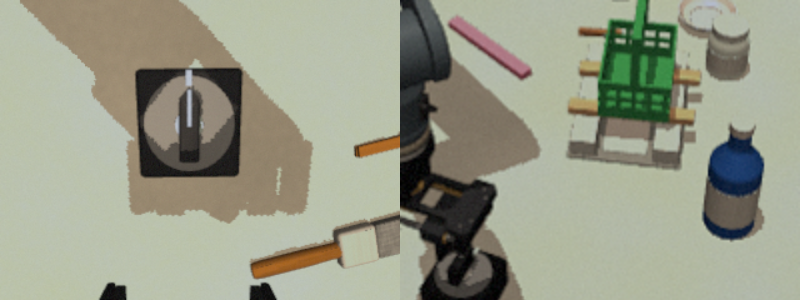

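The pointer lines up with the tick (crop (190,75)), and the basket is on both slats. All done, so I hand in.

```bash
python3 -c "
from rig import bot
print(bot.hand_in())"
```

```text
the job is handed in; nothing more can be done
None
```

I handed the job in at about 33 s: both slats lie across the ledges, the basket stands on them near the middle of the stand, and the dial is pushed fully in at the tick; the hand-in returned no verdict.

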